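# Set up the plan easel on its prop leg

## Robot

A 6-joint arm with a two-finger parallel gripper is mounted at the origin on a cart in front of the work surface, level with it; the furniture and walls round the work are solid. World frame = base frame: x ahead of the robot, y to its left, z up, the work surface at z = 0. Lengths are in m, angles in rad, forces in N, time in s.
With the tool pointing down it reaches from about 0.275 to 0.85 m from the base axis. Payload 19 kg.
Tool frame: the origin (TCP) lies on the centre line of the jaws, within the pads' length; the fingertips stand 14 mm ahead of it and the grasp point (between the pads) lies 5 mm behind it; z points along the fingers, y is the line along which they close (so a half turn about z gives the same grasp; the last joint's range is limited). The gripper opens to 85 mm and grips with 20 to 120 N. Pads are 22 mm wide; open, the fingers measure 114 mm over their backs; the gripper's body (76 mm by 85 mm) begins 54 mm behind the grasp point. The pads swing forward as they close: fully open they stand 13 mm farther back than shut.
Start: joints at [-1.412, 0.15, 1.437, -0, 1.554, -0.134], TCP at [0.166, -0.551, 0.245] pointing down, gripper open.
Joint ranges: [-2.8, 2.8], [-0.68, 2.1], [0.12, 2.68], [-1.39, 4.53], [0.16, 2.79], [-2.81, 2.81]. Speed limits (rad/s): [1.89, 1.89, 2.22, 3.01, 3.01, 3.01].

## Interface

Orientations are given as a unit quaternion [w, x, y, z].
In Python, from rig import monitor, imaging, finish_job, search_frame, cut_out gives the robot as it stands.
- The arm moves only by the tool jog_arm, never from a script. Its argument "moves" is a list that holds one entry, the list of rows, each a list of 7 numbers: the turn, a rotation vector about the tool's x, y, z in rad, then the shift along the tool's x, y, z in cm, then the closure, from 0 (fully open) to 1 (shut). A call has 1 to 5 rows; each row is the pose to reach, as a shift and turn from the pose commanded when the call began, along the tool's axes at that moment; what a row does not reach only later rows make up. A row lasts 1/10 s, in which the tool goes at most 50 mm and 8.59 degrees, less where a joint would pass 70% of its speed; a pose out of reach is approached as far as the arm can. A call with a gripper value outside its range is refused whole. The fingers move at their own pace and stop on an object; "force" is the grip in N (left out, the last holds). Time passes only in rows, so rows that repeat a pose let the fingers close. It gives the time, the measured TCP pose, the force, the opening and the grip force at its end, in the units of the state.
- monitor.get_obs(): the state, without advancing time (a new reading comes with each control period).
- imaging.capture(name): name is "scene" or "top" or "wrist"; returns a dict with "img" (400x640x3 uint8, red, green, blue), "mtx" (3x3 intrinsics, pixels), "world_from_camera" (4x4, takes a point from camera to world coordinates). Camera axes: x right, y up, looking along -z (the intrinsics and any distortion apply to the point x, -y, -z); pixel columns grow to the right and rows downward; lengths in m; the calibration is good to about 2 mm. The wrist camera is an equidistant fisheye: a pixel r from the principal point sees the ray r / f radians off the axis. A picture is of the moment at which its call begins. There is no depth.
- finish_job(): hands the job in; it is judged then, once.
Trained networks look in a picture, given as the dict that the camera call returned (one of the last four; its "shot" number tells which), for a name from the list of things; names that differ only in an ending like _2 or _b are one class to them, and where a whole thing is asked for, a point or a joint stands for the part that bears it (a point fixed in the world has none). Each returns a list of dicts, best first, with "p" (0 to 1); they miss things now and then, are a little off and sometimes report something else, mostly with a low value. They report only what shows in the picture. A call takes as long as a camera call.
- search_frame(picture, target): "point" ([x, y, z] in m, in world coordinates, good to about 4 mm: the middle of the surface that is visible of it).
- cut_out(picture, target): "region" (400x640 bool, what is visible of it).
The state is a dict: "time_s": time; "q": joint angles; "qd": joint speeds; "tau": joint torques, N m; "ee_pos": TCP position; "tcp_rot": TCP orientation; "wrist_force": force on the tool from outside, world axes, zero at the start; "torque": the same for the moment, N m; "finger_gap": finger opening in m; "gripper_force": force on a finger pad.
Only numpy, scipy, OpenCV 4.12 (cv2) and the standard library are available. Lean on these libraries where they do the work, as an engineer would, in place of code of your own. Each camera call takes 0.05 s, during which the arm holds its last target. There are 200 camera calls.

## Task

Set up the folding easel on the bench: reach in under the raised board and swing the red prop leg out until it is fully against its stop, while the board is still up. Then bring the board down until the foot of the leg stands on the base, with the leg still fully out. Work gently, by feel, without forcing the leg or the board; do not disturb the battery pack or the wooden offcut round the easel, and let go at the end.

Things in the scene. Friction and masses are not known exactly. Their poses are not given: they have to be found in the camera images.
- easel: Easel base: fixed plywood plate 204 (x) x 210 (y) x 18 mm lying on the bench. Origin: centre of its underside, z up. The open side, -x, faces roughly to the robot's right. The board's hinge runs along y at x = +90 mm, 45 mm above the underside. The leg's foot lands on the bright steel plate on the base, near x = -74 mm. The base never moves.
- board (a joint): Elevation of the board above horizontal, rad. Starts raised at 1.06 to 1.22, leaning over the base, free edge to the open side (-x of the easel); decreases as that edge is drawn that way and down. Stiff hinge: it stays where left; about 7 N at the edge, square to the board, moves it. About 0.92 when the foot stands on the base with the leg at its stop.
- board_hinge (a point): On the board's hinge axis, mid-width. Rotation is the board's: -x runs up the board to its free edge, y along the hinge, z out of the upper face. The plywood board is 180 mm wide, reaches 210 mm from the hinge; underside at z = 0, upper face at z = 12 mm. A 16 mm high wooden lip crosses the upper face 22 mm from the hinge.
- board_edge (a point): Middle of the board's free (top) edge, half-way through its thickness.
- leg (a joint): Opening of the red U-shaped leg from the board's underside, rad: 0 = flat along the board, grows as the foot swings away from the board to the open side. Starts at 0.36 to 0.62; stop at 0.96. Friction hinge: 2 to 5 N at the foot moves it, it stays where left. At the stop, a pull over some 8 to 15 N at the foot starts to drag the board down too.
- leg_pivot (a point): Middle of the leg's hinge axis (along y of the easel), below the board's underside, 175 mm up the board from the board's hinge and 12 mm out from the underside. Rotation is the leg's own: x runs from the pivot to the foot.
- leg_foot (a point): Middle of the foot: a level round bar 12 mm thick along y, 160 mm from the pivot, joining two side bars at 66 mm either side (120 mm clear between). The U is open inside, so a finger can pass through and push the foot bar from the board's side. It starts 30 to 52 mm above the bench under the board; centre at 24 mm when it stands on the base.
- battery_pack_mid (a point): Bystander: black and grey battery pack with an orange catch, 121 x 75 x 65 mm; its centre.
- offcut_mid (a point): Bystander: plain wooden offcut, 110 x 48 x 36 mm; its centre.

How it is judged:
On the way:
1. the leg is swung out to its stop while the board is still raised (value of joint leg above 0.91 rad and value of joint board above 0.95 rad), for 0.2 s.
At the end, for the whole second after the job is handed in: The leg is at its stop (within 0.06 rad), its foot stands on the base (within 5 mm), and the board is at rest (value of joint leg above 0.9 rad and z of leg_foot in the frame of easel below 0.029 m and velocity of joint board between -0.02 and 0.02 rad/s); the robot touches nothing.
It fails at once if the leg is forced (pushed with more than 50 N) (contact force between the fingers and leg above 50 N).
It fails at once if the board is forced (pushed with more than 70 N) (contact force between the fingers and board above 70 N).
It fails at once if the battery pack is moved by more than 25 mm (distance of battery_pack_mid from where it was at the start of the episode above 0.025 m).
It fails at once if the offcut is moved by more than 25 mm (distance of offcut_mid from where it was at the start of the episode above 0.025 m).
It also fails if it takes over 58 s, if anything falls off the work surface, if the arm or the gripper's body presses on something with over 40 N, if the wrist force passes 120 N, or if a joint passes its speed limit or range.

## Working session

There is one attempt and no reset: what is moved stays moved. The work goes in short steps, Python scripts to look and compute and a tool call to move; the robot and the scene stay as the last step left them, time stands still between calls to the robot, and variables do not carry over. Pictures are saved under pics/ and viewed, at most 10 in all, crops included, and the job is handed in when it is done.

Besides the shell and the picture viewer there is one more tool, called after ">>>" by a JSON object that holds its "api" and its "payload", one argument or row to a line. jog_arm: Moves the arm, as the interface text tells. Its arguments: {"type":"object","properties":{"moves":{"type":"array","items":{"type":"array","items":{"type":"array","items":{"type":"number"}}}},"force":{"type":"number"}},"required":["moves"]}

```bash
mkdir -p pics; cat > h.py <<'E'
import numpy as np, cv2
from rig import monitor, imaging, finish_job, search_frame, cut_out
def save(c,n): cv2.imwrite('pics/'+n, c['img'][:,:,::-1])
def proj(c,P):
    T=np.linalg.inv(c['world_from_camera']); p=(T[:3,:3]@np.array(P,float).T+T[:3,3:]).T
    q=np.c_[p[:,0],-p[:,1],-p[:,2]]@np.array(c['mtx']).T
    return q[:,:2]/q[:,2:]
E
python3 - <<'E'
from h import *
a=imaging.capture('scene'); b=imaging.capture('top')
out=np.vstack([a['img'],b['img']])
save(a,'s0.png'); save(b,'t0.png')
for n,c in(('scene',a),('top',b)):
    print(n,np.round(c['world_from_camera'],3).tolist())
    for t in ['easel','board_edge','board_hinge','leg','leg_foot','leg_pivot','battery_pack_mid','offcut_mid']:
        r=search_frame(c,t)
        print(t,[(np.round(x['point'],3).tolist(),round(x['p'],2)) for x in r[:2]])
print(monitor.get_obs())
E
```

```text
scene [[-0.607, 0.458, -0.649, -0.136], [-0.795, -0.339, 0.503, 0.317], [0.01, 0.821, 0.57, 0.581], [0.0, 0.0, 0.0, 1.0]]
easel [([0.498, -0.036, 0.144], 0.73)]
board_edge [([0.492, -0.044, 0.148], 0.9)]
board_hinge [([0.494, -0.041, 0.15], 0.69)]
leg []
leg_foot []
leg_pivot []
battery_pack_mid [([0.434, 0.101, 0.059], 0.71)]
offcut_mid [([0.332, -0.278, 0.035], 0.78)]
top [[0.007, 0.998, -0.07, 0.372], [-1.0, 0.007, 0.003, -0.094], [0.004, 0.07, 0.998, 0.97], [0.0, 0.0, 0.0, 1.0]]
easel [([0.443, -0.085, 0.078], 0.82)]
board_edge [([0.456, -0.051, 0.166], 0.8)]
board_hinge [([0.45, -0.052, 0.163], 0.73)]
leg [([0.451, -0.098, 0.047], 0.59)]
leg_foot [([0.452, -0.094, 0.04], 0.71)]
leg_pivot [([0.452, -0.096, 0.046], 0.56)]
battery_pack_mid [([0.471, 0.082, 0.061], 0.8), ([0.342, -0.288, 0.034], 0.33)]
offcut_mid [([0.34, -0.294, 0.039], 0.66)]
{'time_s': 0.9, 'q': array([-1.41195956e+00,  1.50498668e-01,  1.43739763e+00, -6.74966429e-06,
        1.55380652e+00, -1.33987141e-01]), 'qd': array([ 1.05808649e-03, -1.43780434e-04,  1.41834579e-04,  4.49106595e-04,
        3.30514020e-04,  6.62241596e-05]), 'tau': array([ 3.33457952e-03, -7.12785244e+01, -5.71044338e+01, -1.06742200e-04,
        1.52875808e-03,  3.76195885e-06]), 'ee_pos': array([ 0.1659591 , -0.55049777,  0.2452685 ]), 'tcp_rot': array([-5.50365910e-05,  9.89300893e-01,  1.45889481e-01, -4.05845707e-06]), 'wrist_force': array([ 0.36243517,  0.2104718 , -0.22891211]), 'torque': array([-0.00740885,  0.00211129,  0.06793917]), 'gripper_force': 0.0, 'finger_gap': 0.08512989516928217}
```

View pics/s0.png

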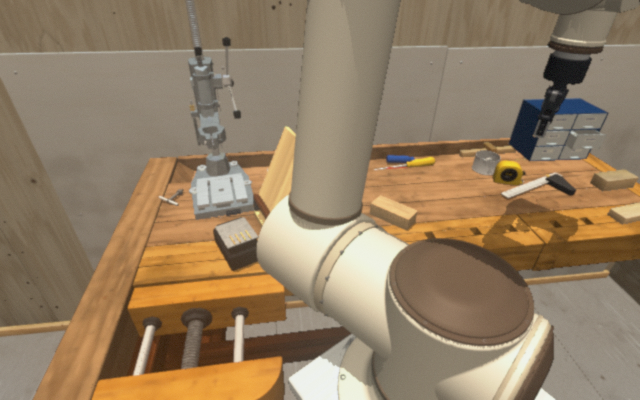

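View pics/t0.png

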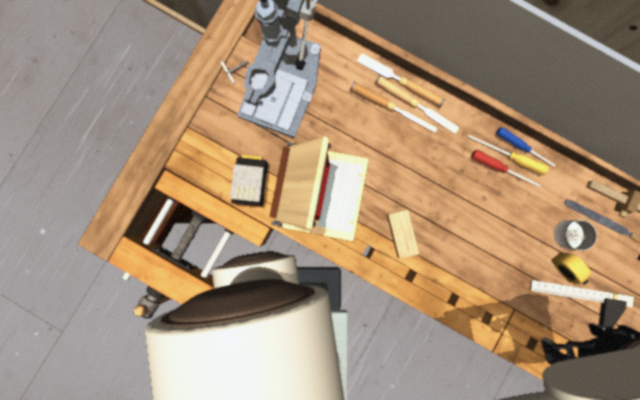

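```bash
python3 - <<'E'
import cv2
i=cv2.imread('pics/t0.png')[125:255,220:430]
cv2.imwrite('pics/t0c.png',cv2.resize(i,None,fx=3.8,fy=3.8,interpolation=cv2.INTER_CUBIC))
E
```

```text
(no output)
```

View pics/t0c.png

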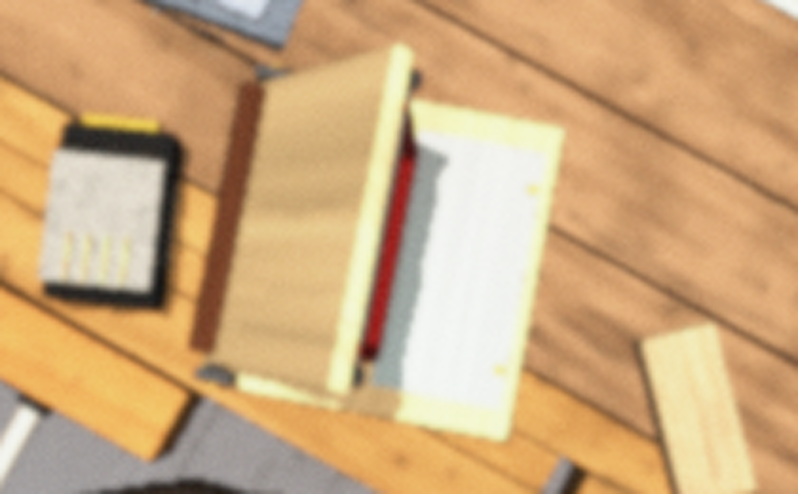

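```bash
cat >> h.py <<'E'
def Te(p): c,s=np.cos(p[2]),np.sin(p[2]); return np.array([[c,-s,0],[s,c,0],[0,0,1.]]),np.array([p[0],p[1],0])
def W(p,P): R,t=Te(p); return np.atleast_2d(P)@R.T+t
def bd(th,u,y,z): # u up the board, z out of upper face (easel frame)
    return np.array([.09-u*np.cos(th)+z*np.sin(th), y, .045+u*np.sin(th)+z*np.cos(th)])
def foot(th,l,y=0,off=0):
    pv=bd(th,.175,y,-.012); a=th+l
    return pv+.160*np.array([np.cos(a),0,-np.sin(a)])+np.array([off,0,0])
E
python3 - <<'E'
from h import *
from scipy.optimize import least_squares
c=imaging.capture('top')
px=lambda L: np.array(L)/3.8+[220,125]
obs=px([(565,127),(507,440),(393,45),(330,388),(412,48),(350,392)])
fo=px([(415,165),(378,355)])
d=(fo[1]-fo[0]);n=np.array([-d[1],d[0]])/np.hypot(*d)
def f(v):
    p=v[:3];th=v[3]
    P=[(-.102,-.105,.018),(-.102,.105,.018),bd(th,.21,-.09,.012),bd(th,.21,.09,.012),bd(th,.21,-.09,0),bd(th,.21,.09,0)]
    r=(proj(c,W(p,P))-obs).ravel()
    q=proj(c,W(p,[foot(th,v[4],0,-.006)]))[0]
    return np.r_[r,(q-fo[0])@n]
s=least_squares(f,[.45,-.07,1.57,1.14,.5]); p=s.x
print(p.round(4),s.fun.round(1))
print('foot',foot(p[3],p[4]).round(4),W(p,foot(p[3],p[4])).round(4),'edge',bd(p[3],.21,0,.006).round(3),W(p,bd(p[3],.21,0,.006)).round(3))
print('foot@stop',foot(p[3],.96).round(4),W(p,foot(p[3],.96)).round(3))
E
```

```text
[ 0.4474 -0.0916  1.3948  1.1255  0.4948] [-0.3 -0.6  0.2  0.2  0.2 -1.1 -0.5  0.9  0.6 -0.3 -0.1  0.8  0. ]
foot [-0.0041  0.      0.038 ] [[ 0.4467 -0.0956  0.038 ]] edge [0.005 0.    0.237] [[ 0.448 -0.087  0.237]]
foot@stop [-0.075   0.      0.0585] [[ 0.434 -0.165  0.059]]
```

```bash
cat >> h.py <<'E'
from scipy.spatial.transform import Rotation as Ro
P0=np.array([.4474,-.0916,1.3948])
def obs():
    o=monitor.get_obs(); R=Ro.from_quat(np.roll(o['tcp_rot'],-1)).as_matrix(); E,t=Te(P0)
    tcp=np.array(o['ee_pos']); tip=E.T@(tcp+.014*R[:,2]-t); z=E.T@R[:,2]
    print('t',round(o['time_s'],2),'tip(easel)',tip.round(4),'z',z.round(3),'F(easel)',(E.T@o['wrist_force']).round(1),'q',np.round(o['q'],2),'gap',round(o['finger_gap'],3))
    return tcp,R
def plan(*wp): # wp: (x,y,z tip easel [m], beta deg) -> rotvec, shift cm in current tool axes
    tcp,R=obs(); E,t=Te(P0)
    for x,y,z,b in wp:
        b=np.radians(b); s,c=np.sin(b),np.cos(b)
        Rt=E@np.array([[c,0,s],[0,-1,0],[s,0,-c]])
        tg=E@np.array([x,y,z])+t-.014*Rt[:,2]
        print((x,y,z),Ro.from_matrix(R.T@Rt).as_rotvec().round(3).tolist(),(R.T@(tg-tcp)*100).round(2).tolist())
E
python3 -c "
from h import *
plan((-.25,0,.30,0),(-.20,0,.28,40),(-.085,0,.178,40))"
```

```text
t 0.95 tip(easel) [-0.5011  0.1967  0.2313] z [ 0. -0. -1.] F(easel) [-0.3 -0.6  0.3] q [-1.41  0.15  1.44  0.    1.55 -0.13] gap 0.085
(-0.25, 0, 0.3) [-0.0, -0.0, -1.102] [28.9, -13.51, -6.87]
(-0.2, 0, 0.28) [0.384, 0.625, -1.055] [30.75, -17.17, -4.54]
(-0.085, 0, 0.178) [0.384, 0.625, -1.055] [35.94, -27.43, 5.66]
```

>>> {"api": "jog_arm", "payload": {
  "moves": [
    [[0,0,-0.15,5,-2,-5,1],[0,0,-0.3,9,-4,-7,1],[0,0,-0.45,13,-6,-7,1],[0,0,-0.6,17,-8,-7,1],[0,0,-0.75,21,-10,-7,1]]
  ],
  "force": 40
}}

```text
time_s: 1.45
ee_pos: [0.3366, -0.3952, 0.3159]
tcp_rot: [0.001, 0.866, 0.501, 0.0]
wrist_force: [-0.4, -1.1, 0.0]
finger_gap: 0.0124
gripper_force: 0.0
```

```bash
python3 -c "
from h import *
plan((-.20,0,.28,20),(-.20,0,.28,40))"
```

```text
t 1.45 tip(easel) [-0.3183  0.0559  0.3019] z [-0.001 -0.001 -1.   ] F(easel) [-1.1  0.3  0. ] q [-1.01  0.02  1.44  0.    1.68 -0.49] gap 0.012
(-0.2, 0, 0.28) [0.061, 0.346, -0.343] [12.58, 1.41, 2.27]
(-0.2, 0, 0.28) [0.122, 0.692, -0.332] [12.18, 1.55, 2.51]
```

>>> {"api": "jog_arm", "payload": {
  "moves": [
    [[0.02,0.14,-0.06,2.5,0.3,0.5,1],[0.05,0.28,-0.13,5,0.6,1,1],[0.07,0.41,-0.2,7.5,0.9,1.5,1],[0.1,0.55,-0.27,10,1.2,2,1],[0.122,0.692,-0.332,12.2,1.55,2.5,1]]
  ]
}}

```text
time_s: 1.95
ee_pos: [0.4109, -0.2985, 0.2909]
tcp_rot: [-0.213, 0.727, 0.6, 0.256]
wrist_force: [1.2, -0.3, -0.0]
finger_gap: 0.0
gripper_force: 0.0
```

```bash
python3 -c "
from h import *
plan((-.085,0,.178,40),(-.04,0,.125,40),(.035,0,.035,40))"
```

```text
t 1.95 tip(easel) [-0.2013 -0.0004  0.28  ] z [ 0.628 -0.006 -0.778] F(easel) [-0.1 -1.2 -0. ] q [-1.04  0.24  1.37  0.48  2.02 -0.75] gap 0.0
(-0.085, 0, 0.178) [0.007, 0.019, -0.013] [2.62, -0.16, 15.23]
(-0.04, 0, 0.125) [0.007, 0.019, -0.013] [2.8, -0.21, 22.18]
(0.035, 0, 0.035) [0.007, 0.019, -0.013] [2.98, -0.29, 33.9]
```

>>> {"api": "jog_arm", "payload": {
  "moves": [
    [[0,0.01,0,0.7,0,4,1],[0,0.02,0,1.4,-0.1,8,1],[0,0.02,-0.01,2,-0.1,12,1],[0,0.02,-0.01,2.6,-0.15,15.2,1]]
  ]
}}

```text
time_s: 2.35
ee_pos: [0.4303, -0.184, 0.1862]
tcp_rot: [-0.217, 0.723, 0.601, 0.262]
wrist_force: [0.3, -0.2, -1.2]
finger_gap: 0.0
gripper_force: 0.0
```

```bash
python3 -c "
from h import *
plan((-.04,0,.125,40),(.035,0,.035,40))
c=imaging.capture('wrist'); save(c,'w1.png')
for t in ['leg_foot','board_edge']: print(t,search_frame(c,t)[:2])
"
```

```text
t 2.35 tip(easel) [-0.085   0.0006  0.1755] z [ 0.64  -0.006 -0.768] F(easel) [-0.2 -0.4 -1.2] q [-0.91  0.17  1.68  0.51  1.76 -0.75] gap 0.0
(-0.04, 0, 0.125) [0.006, 0.003, -0.006] [0.22, 0.03, 6.76]
(0.035, 0, 0.035) [0.006, 0.003, -0.006] [0.22, -0.04, 18.47]
leg_foot [{'point': [0.4488, -0.0904, 0.1927], 'p': 0.76}]
board_edge []
```

View pics/w1.png

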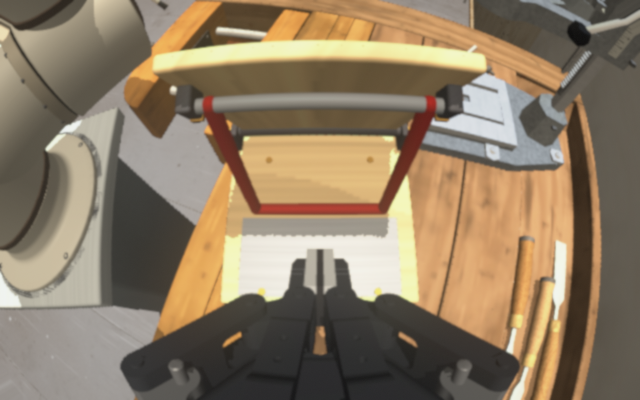

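```bash
cat >> h.py <<'E'
def fish(c,P):
    T=np.linalg.inv(c['world_from_camera']); p=(T[:3,:3]@np.array(P,float).T+T[:3,3:]).T
    v=np.c_[p[:,0],-p[:,1],-p[:,2]]; r=np.hypot(v[:,0],v[:,1]); a=np.arctan2(r,v[:,2]); K=np.array(c['mtx'])
    return np.c_[K[0,0]*a*v[:,0]/r+K[0,2],K[1,1]*a*v[:,1]/r+K[1,2]]
E
python3 -c "
from h import *
c=imaging.capture('wrist')
print(fish(c,W(P0,[foot(1.1255,.4948,y) for y in(-.066,.066)]+[bd(1.1255,.21,y,0) for y in (-.09,.09)]+[bd(1.1255,.175,y,-.012) for y in (-.066,.066)])).round(0))
"
```

```text
[[383. 208.]
 [257. 209.]
 [488.  74.]
 [151.  76.]
 [428. 105.]
 [211. 107.]]
```

>>> {"api": "jog_arm", "payload": {
  "moves": [
    [[0,0,0,0.1,0,2.5,1],[0,0,0,0.2,0,5,1],[0,0,0,0.2,0,7,1]]
  ]
}}

```text
time_s: 2.85
ee_pos: [0.4394, -0.1407, 0.1354]
tcp_rot: [-0.216, 0.724, 0.601, 0.262]
wrist_force: [0.0, -0.7, 0.1]
finger_gap: 0.0002
gripper_force: 0.0
```

>>> {"api": "jog_arm", "payload": {
  "moves": [
    [[0,0,0,0,0,2.2,1],[0,0,0,0,0,4.4,1],[0,0,0,0,0,6.6,1],[0,0,0,0,0,8.8,1],[0,0,0,0,0,11,1]]
  ]
}}

```text
time_s: 3.35
ee_pos: [0.4529, -0.0719, 0.0509]
tcp_rot: [-0.216, 0.724, 0.601, 0.262]
wrist_force: [1.4, -0.5, -0.1]
finger_gap: 0.0001
gripper_force: 0.0
```

```bash
python3 -c "
from h import *
plan((.025,0,.035,40),(.015,0,.033,35),(.0,0,.033,30))
c=imaging.capture('wrist'); save(c,'w2.png')
"
```

```text
t 3.35 tip(easel) [ 0.0293 -0.0021  0.0402] z [ 0.639 -0.009 -0.769] F(easel) [-0.2 -1.5 -0.1] q [-0.72  0.24  1.92  0.59  1.41 -0.77] gap 0.0
(0.025, 0, 0.035) [0.009, 0.005, -0.006] [-0.67, -0.2, 0.12]
(0.015, 0, 0.033) [0.008, -0.082, -0.006] [-1.44, -0.19, -0.36]
(0.0, 0, 0.033) [0.008, -0.17, -0.006] [-2.48, -0.17, -1.3]
```

View pics/w2.png

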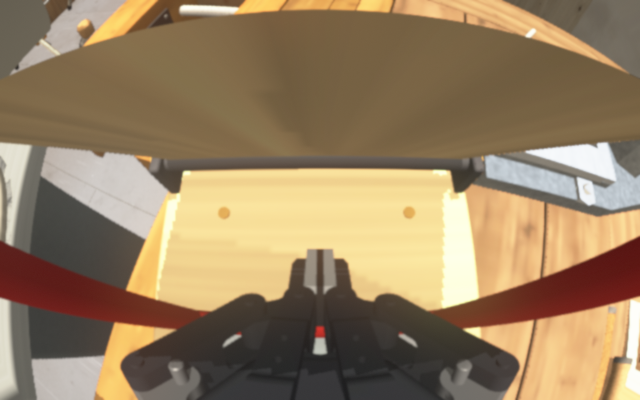

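```bash
cat >> h.py <<'E'
def legwp(l,th=1.1255,b0=36,b1=10,s=.016,k=.017):
    b=b0+(b1-b0)*(l-.49)/.47; r=np.radians(b); f=foot(th,l)
    T=f+k*np.array([np.cos(r),0,np.sin(r)])+s*np.array([np.sin(r),0,-np.cos(r)])
    return (*T.round(4),b)
E
python3 -c "
from h import *
plan(*[legwp(l) for l in (.5,.6,.7,.8,.9,.96)])
"
```

```text
t 3.4 tip(easel) [ 0.0313 -0.0008  0.038 ] z [ 0.64  -0.006 -0.768] F(easel) [ 2.4  2.8 -4.2] q [-0.72  0.24  1.93  0.59  1.41 -0.77] gap -0.0
(np.float64(0.0182), np.float64(0.0), np.float64(0.0348)) [0.006, -0.076, -0.007] [-1.11, -0.06, -0.59]
(np.float64(0.0019), np.float64(0.0), np.float64(0.0343)) [0.005, -0.173, -0.007] [-2.26, -0.05, -1.58]
(np.float64(-0.0144), np.float64(0.0), np.float64(0.0354)) [0.005, -0.269, -0.008] [-3.31, -0.04, -2.68]
(np.float64(-0.0305), np.float64(0.0), np.float64(0.0381)) [0.004, -0.366, -0.008] [-4.24, -0.02, -3.88]
(np.float64(-0.0462), np.float64(0.0), np.float64(0.0424)) [0.004, -0.463, -0.008] [-5.05, -0.01, -5.16]
(np.float64(-0.0555), np.float64(0.0), np.float64(0.0457)) [0.004, -0.52, -0.008] [-5.48, -0.0, -5.97]
```

>>> {"api": "jog_arm", "payload": {
  "moves": [
    [[0,-0.04,0,-0.5,-0.03,-0.2,1],[0,-0.08,0,-1.1,-0.05,-0.6,1],[0,-0.11,0,-1.5,-0.05,-0.9,1],[0,-0.14,0,-1.9,-0.05,-1.25,1],[0,-0.17,0,-2.25,-0.05,-1.6,1]]
  ]
}}

```text
time_s: 3.9
ee_pos: [0.4469, -0.0988, 0.0494]
tcp_rot: [-0.164, 0.743, 0.617, 0.199]
wrist_force: [2.3, 2.5, 3.1]
finger_gap: 0.0001
gripper_force: 1.6
```

```bash
python3 -c "
from h import *
plan(*[legwp(l) for l in (.7,.8,.9,.96)])
"
```

```text
t 3.9 tip(easel) [-0.0002 -0.0008  0.0373] z [ 0.498 -0.007 -0.867] F(easel) [ 2.8 -1.9  3.1] q [-0.7   0.18  1.92  0.46  1.34 -0.69] gap 0.0
(np.float64(-0.0144), np.float64(0.0), np.float64(0.0354)) [0.007, -0.096, -0.007] [-1.19, -0.06, -0.54]
(np.float64(-0.0305), np.float64(0.0), np.float64(0.0381)) [0.006, -0.192, -0.007] [-2.32, -0.05, -1.55]
(np.float64(-0.0462), np.float64(0.0), np.float64(0.0424)) [0.006, -0.289, -0.008] [-3.34, -0.03, -2.68]
(np.float64(-0.0555), np.float64(0.0), np.float64(0.0457)) [0.006, -0.347, -0.008] [-3.9, -0.02, -3.4]
```

>>> {"api": "jog_arm", "payload": {
  "moves": [
    [[0,-0.05,0,-0.6,-0.03,-0.2,1],[0,-0.1,0,-1.2,-0.05,-0.55,1],[0,-0.13,0,-1.6,-0.05,-0.9,1],[0,-0.16,0,-2,-0.05,-1.25,1],[0,-0.2,0,-2.4,-0.05,-1.6,1]]
  ]
}}

```text
time_s: 4.4
ee_pos: [0.4408, -0.1265, 0.0508]
tcp_rot: [-0.102, 0.759, 0.631, 0.124]
wrist_force: [1.0, 3.2, 5.0]
finger_gap: -0.0001
gripper_force: 2.5
```

```bash
python3 -c "
from h import *
plan(*[legwp(l) for l in (.8,.9,.96,1.0)])
"
```

```text
t 4.4 tip(easel) [-0.0311  0.0004  0.0375] z [ 0.317 -0.004 -0.948] F(easel) [ 3.3 -0.5  5. ] q [-0.65  0.12  1.92  0.3   1.26 -0.58] gap -0.0
(np.float64(-0.0305), np.float64(0.0), np.float64(0.0381)) [0.004, 0.006, -0.008] [0.07, 0.04, -0.03]
(np.float64(-0.0462), np.float64(0.0), np.float64(0.0424)) [0.004, -0.09, -0.008] [-1.15, 0.06, -0.93]
(np.float64(-0.0555), np.float64(0.0), np.float64(0.0457)) [0.004, -0.148, -0.009] [-1.85, 0.06, -1.53]
(np.float64(-0.0615), np.float64(0.0), np.float64(0.0482)) [0.004, -0.187, -0.009] [-2.28, 0.07, -1.95]
```

>>> {"api": "jog_arm", "payload": {
  "moves": [
    [[0,-0.04,0,-0.4,0,-0.3,1],[0,-0.09,0,-0.8,0.03,-0.65,1],[0,-0.12,0,-1.2,0.05,-1,1],[0,-0.14,0,-1.55,0.05,-1.3,1],[0,-0.16,0,-1.8,0.05,-1.5,1]]
  ]
}}

```text
time_s: 4.9
ee_pos: [0.4371, -0.1478, 0.0592]
tcp_rot: [-0.052, 0.767, 0.637, 0.063]
wrist_force: [-0.4, 4.4, 5.3]
finger_gap: 0.0003
gripper_force: 2.6
```

```bash
python3 -c "
from h import *
plan(*[legwp(l) for l in (.96,1.0)])
c=imaging.capture('top'); save(c,'t2.png')
i=c['img'][110:260,240:400,::-1]; cv2.imwrite('pics/t2c.png',cv2.resize(i,None,fx=4,fy=4,interpolation=cv2.INTER_CUBIC))
for l in (.8,.85,.9,.96): print(l,((proj(c,W(P0,[foot(1.1255,l,-.066),foot(1.1255,l,.066)]))-[240,110])*4).round().tolist())
print(((proj(c,W(P0,[bd(1.1255,.21,-.09,0),bd(1.1255,.21,.09,0)]))-[240,110])*4).round().tolist())
"
```

```text
t 4.9 tip(easel) [-0.0549  0.0002  0.0453] z [ 0.163 -0.003 -0.987] F(easel) [4.3 1.1 5.3] q [-0.6   0.08  1.92  0.16  1.21 -0.47] gap 0.0
(np.float64(-0.0555), np.float64(0.0), np.float64(0.0457)) [0.003, 0.011, -0.009] [-0.07, 0.03, -0.04]
(np.float64(-0.0615), np.float64(0.0), np.float64(0.0482)) [0.002, -0.028, -0.009] [-0.57, 0.03, -0.39]
0.8 [[426.0, 231.0], [387.0, 446.0]]
0.85 [[439.0, 233.0], [400.0, 449.0]]
0.9 [[451.0, 234.0], [412.0, 451.0]]
0.96 [[466.0, 236.0], [427.0, 454.0]]
[[356.0, 109.0], [288.0, 476.0]]
```

View pics/t2c.png

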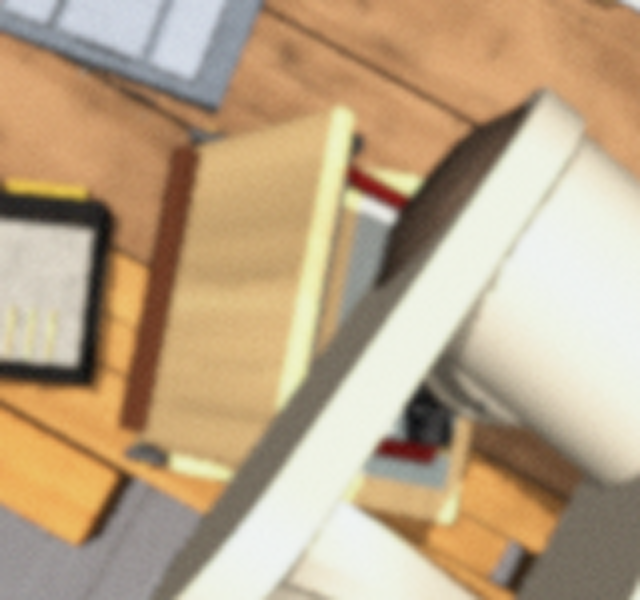

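>>> {"api": "jog_arm", "payload": {
  "moves": [
    [[0,0,0,-0.15,0,-0.1,1],[0,0,0,-0.3,0,-0.2,1],[0,0,0,-0.45,0,-0.3,1]]
  ]
}}

```text
time_s: 5.25
ee_pos: [0.4363, -0.1497, 0.0602]
tcp_rot: [-0.055, 0.767, 0.636, 0.066]
wrist_force: [18.8, 36.8, -15.2]
finger_gap: 0.0001
gripper_force: 18.1
```

```bash
python3 -c "
from h import *
obs()"
```

```text
t 5.25 tip(easel) [-0.0567  0.0007  0.0464] z [ 0.17  -0.001 -0.985] F(easel) [ 39.6 -12.1 -15.2] q [-0.6   0.09  1.91  0.17  1.22 -0.48] gap 0.0
```

>>> {"api": "jog_arm", "payload": {
  "moves": [
    [[0,0,0,0.35,0,0.2,1],[0,0,0,0.45,0,0.3,1]]
  ]
}}

```text
time_s: 5.45
ee_pos: [0.4371, -0.1475, 0.0586]
tcp_rot: [-0.052, 0.767, 0.637, 0.064]
wrist_force: [-1.1, 0.5, 0.3]
finger_gap: -0.0
gripper_force: 0.0
```

```bash
python3 -c "
from h import *
obs()
c=imaging.capture('wrist'); save(c,'w3.png')"
```

```text
t 5.45 tip(easel) [-0.0545  0.0003  0.0448] z [ 0.164 -0.002 -0.986] F(easel) [0.3 1.1 0.3] q [-0.6   0.09  1.92  0.16  1.21 -0.47] gap -0.0
```

View pics/w3.png

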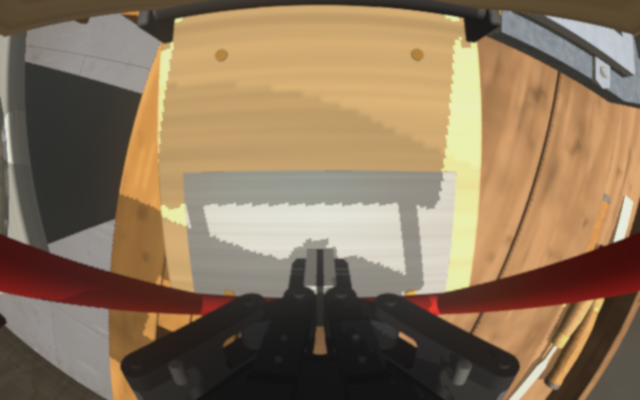

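```bash
python3 -c "
from h import *
c=imaging.capture('wrist')
for th,l in ((1.1255,.8),(1.1255,.9),(1.1255,.96),(1.05,.96)): print(th,l,fish(c,W(P0,[foot(th,l,y) for y in(-.066,.066)]+[bd(th,.02,y,0) for y in (-.09,.09)])).round(0).tolist())
m=cut_out(c,'leg'); print(len(m))
h=cv2.cvtColor(c['img'],cv2.COLOR_RGB2HSV); r=((h[...,0]<6)|(h[...,0]>174))&(h[...,1]>150)&(h[...,2]>60)
for x in (150,205,215,225,415,425,435,490): y=np.where(r[:,x])[0]; print(x,y.min() if len(y) else None,y.max() if len(y) else None)
"
```

```text
1.1255 0.8 [[442.0, 256.0], [199.0, 258.0], [492.0, 10.0], [145.0, 13.0]]
1.1255 0.9 [[443.0, 285.0], [199.0, 287.0], [492.0, 10.0], [145.0, 13.0]]
1.1255 0.96 [[444.0, 302.0], [198.0, 304.0], [492.0, 10.0], [145.0, 13.0]]
1.05 0.96 [[436.0, 294.0], [206.0, 296.0], [491.0, 12.0], [146.0, 15.0]]
1
150 287 310
205 296 314
215 296 309
225 297 303
415 297 303
425 297 309
435 295 314
490 298 310
```

>>> {"api": "jog_arm", "payload": {
  "moves": [
    [[0,0,0,0.3,0,0,1],[0,0,0,0.2,0,-3,1],[0,0,0,0,0,-7,1],[0,0,0,0,0,-12,1],[0,0,0,0,0,-17,1]]
  ]
}}

```text
time_s: 6.1
ee_pos: [0.4314, -0.1749, 0.2286]
tcp_rot: [-0.052, 0.767, 0.637, 0.063]
wrist_force: [0.5, -0.6, 0.1]
finger_gap: -0.0001
gripper_force: 0.0
```

```bash
cat >> h.py <<'E'
def bwp(th,u=.17,g=.0): # finger lying along the upper face, gap g
    p=bd(th,u,0,.012+.011+g); return (*p.round(4).tolist(),90-np.degrees(th))
E
python3 -c "
from h import *
plan((-.03,0,.34,15),(.03,0,.33,25.5),bwp(1.1255,.25,.025),bwp(1.1255,.17,.02))
c=imaging.capture('top'); save(c,'t3.png')
i=c['img'][110:260,240:400,::-1]; cv2.imwrite('pics/t3c.png',cv2.resize(i,None,fx=4,fy=4,interpolation=cv2.INTER_CUBIC))
print(((proj(c,W(P0,[foot(1.1255,.96,-.066),foot(1.1255,.96,.066),bd(1.1255,.21,-.09,0),bd(1.1255,.21,.09,0)]))-[240,110])*4).round().tolist())
"
```

```text
t 6.1 tip(easel) [-0.0826  0.0011  0.2148] z [ 0.164 -0.002 -0.987] F(easel) [-0.5 -0.6  0.1] q [-0.65 -0.05  1.69  0.15  1.58 -0.47] gap -0.0
(-0.03, 0, 0.34) [0.003, 0.098, -0.009] [7.1, 0.08, -11.49]
(0.03, 0, 0.33) [0.004, 0.281, -0.008] [12.6, 0.03, -9.47]
(0.0256, 0.0, 0.2913) [0.004, 0.281, -0.008] [11.53, 0.03, -5.73]
(0.0556, 0.0, 0.2169) [0.004, 0.281, -0.008] [13.28, -0.0, 2.11]
[[466.0, 236.0], [427.0, 454.0], [356.0, 109.0], [288.0, 476.0]]
```

View pics/t3c.png

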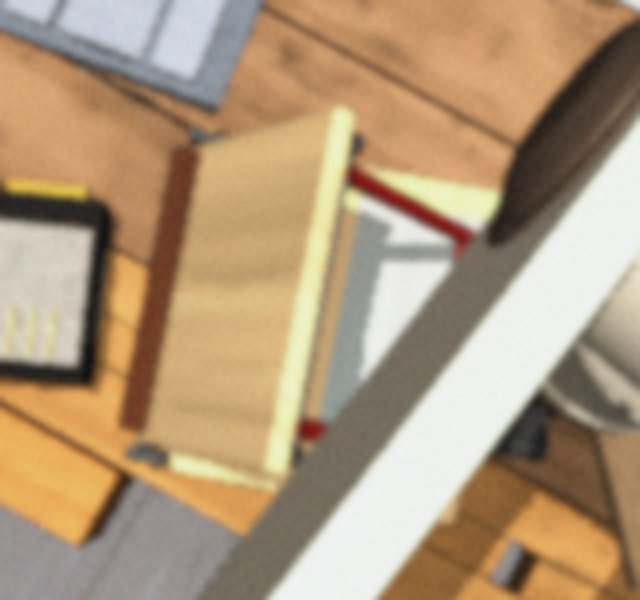

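>>> {"api": "jog_arm", "payload": {
  "moves": [
    [[0,0,0,0,0,-4,1],[0,0.05,0,1,0,-8,1],[0,0.1,0,5,0.05,-11.5,1],[0,0.19,0,9,0.05,-11,1],[0,0.281,-0.008,12.6,0.03,-9.5,1]]
  ]
}}

```text
time_s: 6.65
ee_pos: [0.4527, -0.0668, 0.3435]
tcp_rot: [-0.139, 0.747, 0.626, 0.172]
wrist_force: [0.7, 0.1, -1.3]
finger_gap: -0.0002
gripper_force: 0.0
```

```bash
python3 -c "
from h import *
plan(bwp(1.1255,.25,.025),bwp(1.1255,.17,.02),bwp(1.1255,.17,.0))
"
```

```text
t 6.65 tip(easel) [ 0.0314 -0.001   0.3309] z [ 0.432 -0.007 -0.902] F(easel) [ 0.3 -0.7 -1.3] q [-0.6  -0.08  1.54  0.43  1.84 -0.34] gap -0.0
(0.0256, 0.0, 0.2913) [0.007, -0.002, 0.002] [-2.23, -0.12, 3.32]
(0.0556, 0.0, 0.2169) [0.007, -0.002, 0.002] [-2.74, -0.18, 11.32]
(0.0375, 0.0, 0.2083) [0.007, -0.002, 0.002] [-4.74, -0.19, 11.32]
```

>>> {"api": "jog_arm", "payload": {
  "moves": [
    [[0,0,0,-0.8,-0.1,3,1],[0,0,0,-1.6,-0.1,6,1],[0,0,0,-2.2,-0.15,9,1],[0,0,0,-2.7,-0.2,11.3,1],[0,0,0,-3.5,-0.2,11.3,1]]
  ]
}}

```text
time_s: 7.15
ee_pos: [0.4526, -0.0498, 0.2219]
tcp_rot: [-0.142, 0.747, 0.626, 0.17]
wrist_force: [0.2, -0.2, -0.0]
finger_gap: -0.0001
gripper_force: 0.0
```

```bash
python3 -c "
from h import *
plan(*[bwp(t,.17,0) for t in (1.1255,1.08,1.03,.98,.93,.91)])
"
```

```text
t 7.15 tip(easel) [0.0481 0.0022 0.2092] z [ 0.432 -0.    -0.902] F(easel) [-0.2 -0.2 -0. ] q [-0.56 -0.05  1.76  0.41  1.61 -0.41] gap -0.0
(0.0375, 0.0, 0.2083) [0.0, -0.001, 0.0] [-0.99, 0.22, -0.37]
(0.0302, 0.0, 0.2058) [0.0, 0.044, 0.0] [-1.82, 0.22, -0.46]
(0.0222, 0.0, 0.2026) [0.0, 0.094, 0.0] [-2.75, 0.22, -0.51]
(0.0144, 0.0, 0.199) [0.0, 0.144, 0.0] [-3.68, 0.22, -0.52]
(0.0068, 0.0, 0.195) [0.0, 0.194, 0.0] [-4.61, 0.22, -0.47]
(0.0038, 0.0, 0.1933) [0.0, 0.214, 0.0] [-4.98, 0.22, -0.44]
```

>>> {"api": "jog_arm", "payload": {
  "moves": [
    [[0,0,0,-0.6,0.1,-0.3,1],[0,0,0,-1,0.2,-0.37,1],[0,0.02,0,-1.3,0.2,-0.4,1],[0,0.03,0,-1.6,0.2,-0.43,1],[0,0.044,0,-1.85,0.2,-0.46,1]]
  ]
}}

```text
time_s: 7.65
ee_pos: [0.4526, -0.0702, 0.2215]
tcp_rot: [-0.154, 0.744, 0.623, 0.188]
wrist_force: [0.1, 5.8, 3.4]
finger_gap: 0.0001
gripper_force: 3.4
```

```bash
python3 -c "
from h import *
plan(*[bwp(t,.17,0) for t in (1.08,1.03,.98,.93,.91)])
"
```

```text
t 7.65 tip(easel) [ 0.0286 -0.0015  0.2092] z [ 0.471 -0.006 -0.882] F(easel) [5.7 0.9 3.4] q [-0.63 -0.03  1.75  0.44  1.64 -0.47] gap 0.0
(0.0302, 0.0, 0.2058) [0.006, 0.0, 0.001] [-0.02, -0.14, 0.37]
(0.0222, 0.0, 0.2026) [0.005, 0.05, 0.001] [-0.95, -0.14, 0.28]
(0.0144, 0.0, 0.199) [0.005, 0.1, 0.002] [-1.87, -0.14, 0.23]
(0.0068, 0.0, 0.195) [0.005, 0.15, 0.002] [-2.8, -0.14, 0.24]
(0.0038, 0.0, 0.1933) [0.005, 0.17, 0.002] [-3.17, -0.15, 0.25]
```

Contact at about 7 N, as expected. Continue.

>>> {"api": "jog_arm", "payload": {
  "moves": [
    [[0,0.015,0,-0.3,0,0,1],[0,0.03,0,-0.6,0,0,1],[0,0.05,0,-0.95,0,0,1],[0,0.065,0,-1.25,0,0,1],[0,0.08,0,-1.5,0,0,1]]
  ]
}}

```text
time_s: 8.15
ee_pos: [0.4504, -0.0834, 0.2147]
tcp_rot: [-0.178, 0.736, 0.616, 0.218]
wrist_force: [-1.6, 4.1, 8.5]
finger_gap: 0.0001
gripper_force: 3.6
```

```bash
python3 -c "
from h import *
plan(*[bwp(t,.17,0) for t in (1.03,.98,.95,.93,.91)])
c=imaging.capture('wrist'); print(search_frame(c,'board_edge')[:1])
"
```

```text
t 8.15 tip(easel) [ 0.0161 -0.0016  0.2029] z [ 0.54  -0.006 -0.842] F(easel) [3.7 2.3 8.5] q [-0.69  0.01  1.75  0.49  1.67 -0.54] gap 0.0
(0.0222, 0.0, 0.2026) [0.006, -0.029, 0.002] [0.54, -0.15, 0.35]
(0.0144, 0.0, 0.199) [0.006, 0.021, 0.002] [-0.38, -0.15, 0.23]
(0.0098, 0.0, 0.1967) [0.006, 0.051, 0.002] [-0.93, -0.15, 0.18]
(0.0068, 0.0, 0.195) [0.006, 0.071, 0.002] [-1.31, -0.15, 0.16]
(0.0038, 0.0, 0.1933) [0.006, 0.091, 0.002] [-1.68, -0.15, 0.15]
[{'point': [0.4552, -0.0694, 0.1705], 'p': 0.75}]
```

>>> {"api": "jog_arm", "payload": {
  "moves": [
    [[0,0.015,0,-0.25,0,0,1],[0,0.03,0,-0.5,0,0,1],[0,0.04,0,-0.7,0,0,1],[0,0.05,0,-0.9,0,0,1]]
  ]
}}

```text
time_s: 8.65
ee_pos: [0.449, -0.0909, 0.2095]
tcp_rot: [-0.194, 0.73, 0.612, 0.236]
wrist_force: [-0.1, 2.6, 9.0]
finger_gap: -0.0001
gripper_force: 3.5
```

```bash
python3 -c "
from h import *
plan(*[bwp(t,.17,0) for t in (.95,.93,.92,.91)])
"
```

```text
t 8.65 tip(easel) [ 0.0091 -0.0015  0.1981] z [ 0.581 -0.005 -0.814] F(easel) [2.6 0.6 9. ] q [-0.73  0.03  1.76  0.53  1.69 -0.58] gap -0.0
(0.0098, 0.0, 0.1967) [0.005, 0.001, 0.002] [-0.03, -0.14, 0.15]
(0.0068, 0.0, 0.195) [0.005, 0.021, 0.002] [-0.4, -0.14, 0.12]
(0.0053, 0.0, 0.1942) [0.005, 0.031, 0.002] [-0.58, -0.14, 0.1]
(0.0038, 0.0, 0.1933) [0.005, 0.041, 0.002] [-0.77, -0.14, 0.08]
```

>>> {"api": "jog_arm", "payload": {
  "moves": [
    [[0,0.01,0,-0.15,0,0,1],[0,0.02,0,-0.3,0,0,1],[0,0.025,0,-0.4,0,0,1],[0,0.03,0,-0.5,0,0,1]]
  ]
}}

```text
time_s: 9.05
ee_pos: [0.4482, -0.0949, 0.2066]
tcp_rot: [-0.203, 0.726, 0.609, 0.247]
wrist_force: [-0.9, 1.4, 8.1]
finger_gap: 0.0
gripper_force: 3.3
```

```bash
python3 -c "
from h import *
plan(*[bwp(t,.17,0) for t in (.93,.92,.91)])
"
```

```text
t 9.05 tip(easel) [ 0.0054 -0.0015  0.1954] z [ 0.605 -0.005 -0.796] F(easel) [1.2 1.1 8.1] q [-0.75  0.05  1.76  0.54  1.7  -0.6 ] gap 0.0
(0.0068, 0.0, 0.195) [0.005, -0.009, 0.002] [0.1, -0.14, 0.12]
(0.0053, 0.0, 0.1942) [0.005, 0.001, 0.002] [-0.08, -0.14, 0.09]
(0.0038, 0.0, 0.1933) [0.005, 0.011, 0.002] [-0.27, -0.14, 0.07]
```

Single-millimetre steps until the landing is felt.

>>> {"api": "jog_arm", "payload": {
  "moves": [
    [[0,0.003,0,-0.07,0,0,1],[0,0.005,0,-0.13,0,0,1],[0,0.005,0,-0.13,0,0,1]]
  ]
}}

```text
time_s: 9.35
ee_pos: [0.4481, -0.0958, 0.206]
tcp_rot: [-0.204, 0.726, 0.608, 0.248]
wrist_force: [-1.3, 3.6, 8.8]
finger_gap: -0.0
gripper_force: 4.2
```

>>> {"api": "jog_arm", "payload": {
  "moves": [
    [[0,0.003,0,-0.06,0,0,1],[0,0.005,0,-0.12,0,0,1],[0,0.005,0,-0.12,0,0,1]]
  ]
}}

```text
time_s: 9.65
ee_pos: [0.4481, -0.096, 0.2059]
tcp_rot: [-0.206, 0.724, 0.608, 0.251]
wrist_force: [-0.3, 12.2, 18.1]
finger_gap: -0.0001
gripper_force: 10.1
```

>>> {"api": "jog_arm", "payload": {
  "moves": [
    [[0,0,0,0.7,0,0,1],[0,0,0,2.5,0,-1,1],[0,0,0,3.5,0,-4,1],[0,0,0,3.5,0,-8,1],[0,0,0,3.5,0,-12,1]]
  ]
}}

```text
time_s: 10.15
ee_pos: [0.4387, -0.142, 0.3221]
tcp_rot: [-0.206, 0.725, 0.608, 0.249]
wrist_force: [1.4, -0.2, -0.9]
finger_gap: -0.0002
gripper_force: 0.0
```

>>> {"api": "jog_arm", "payload": {
  "moves": [
    [[0,0,0,-2,0,-4,1],[0,0,0,-5,0,-8,1],[0,0,0,-9,0,-12,1],[0,0,0,-11,0,-16,1],[0,0,0,-11,0,-18,1]]
  ]
}}

```text
time_s: 10.65
ee_pos: [0.4027, -0.3394, 0.395]
tcp_rot: [-0.206, 0.726, 0.606, 0.25]
wrist_force: [1.1, 0.3, -0.5]
finger_gap: -0.0
gripper_force: 0.0
```

```bash
python3 -c "
from h import *
obs()
c=imaging.capture('top'); w=imaging.capture('wrist'); save(w,'w4.png')
i=c['img'][110:260,240:400,::-1].copy()
i=cv2.resize(i,None,fx=4,fy=4,interpolation=cv2.INTER_CUBIC)
for th,l in((.92,.96),(.95,.96),(.92,.88)):
  P=W(P0,[foot(th,l,-.066),foot(th,l,.066),bd(th,.21,-.09,0),bd(th,.21,.09,0)])
  print(th,l,((proj(c,P)-[240,110])*4).round().tolist(),fish(w,P).round().tolist())
cv2.imwrite('pics/t4c.png',np.hstack([i[:400,:400],cv2.resize(w['img'][:,:,::-1],(400,250))[0:250].copy() if 0 else np.vstack([cv2.resize(w['img'][:,:,::-1],(400,250)),np.zeros((150,400,3),np.uint8)])]) if 0 else i)
"
```

```text
t 10.65 tip(easel) [-0.2432  0.0005  0.384 ] z [ 0.613 -0.005 -0.79 ] F(easel) [ 0.5 -1.  -0.5] q [-1.08  0.28  1.11  0.51  2.23 -0.68] gap -0.0
0.92 0.96 [[460.0, 243.0], [422.0, 453.0], [428.0, 132.0], [363.0, 489.0]] [[355.0, 197.0], [282.0, 198.0], [387.0, 123.0], [251.0, 123.0]]
0.95 0.96 [[461.0, 242.0], [423.0, 453.0], [418.0, 129.0], [353.0, 487.0]] [[356.0, 197.0], [282.0, 197.0], [387.0, 118.0], [251.0, 118.0]]
0.92 0.88 [[440.0, 240.0], [402.0, 449.0], [428.0, 132.0], [363.0, 489.0]] [[355.0, 192.0], [283.0, 192.0], [387.0, 123.0], [251.0, 123.0]]
```

View pics/t4c.png

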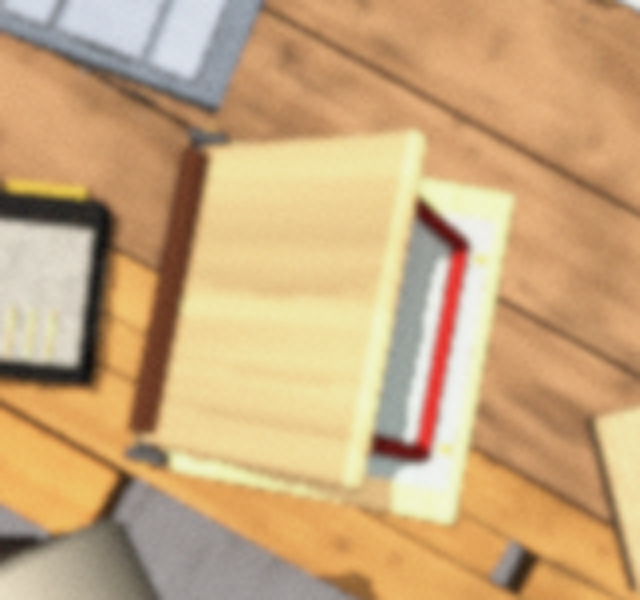

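View pics/w4.png

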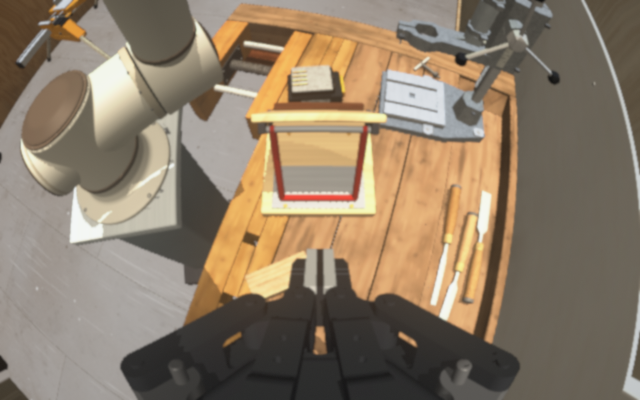

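```bash
python3 -c "
from h import *
print(finish_job())"
```

```text
the job is handed in; nothing more can be done
None
```

The easel is set up and the job is handed in at about 11 s. The leg is out at its stop (about 0.96 rad), and its foot was felt to land on the base. The board rests near 0.92 rad. The arm is clear, and the battery pack and offcut were never approached. One pull at the leg's stop briefly reached about 44 N at the wrist, under the 50 N limit, and I backed off at once.

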